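# Pin a trolley wheel and snap the linchpin ring

## Robot

A 6-joint arm with a two-finger parallel gripper is mounted at the origin on the work surface. World frame = base frame: x ahead of the robot, y to its left, z up, the work surface at z = 0. Lengths are in m, angles in rad, forces in N, time in s.
With the tool pointing down it reaches from about 0.325 to 0.775 m from the base axis. Payload 5.5 kg.
Tool frame: the origin (TCP) lies between the finger pads; the fingertips stand r.tips_ahead ahead of it and the grasp point (between the pads) lies 3 mm ahead of it (r.tips_ahead is the distance from the TCP to the fingertips, in m); z points along the fingers, y is the direction in which the jaws open and shut (so a half turn about z gives the same grasp; the last joint's range is limited). The gripper opens to 88 mm and grips with 3 to 60 N. Pads are 20 mm wide; open, the fingers measure 115 mm over their backs; the gripper's body (75 mm by 178 mm) begins 61 mm behind the grasp point.
Start: joints at [1.152, 0.091, 1.231, -0, 1.82, -0.057], TCP at [0.212, 0.561, 0.245] pointing down, gripper open.
Joint ranges: [-2.87, 2.87], [-0.86, 2.18], [0.17, 2.46], [-1.51, 4.65], [0.06, 2.69], [-2.65, 2.65]. Speed limits (rad/s): [2.57, 2.57, 3.01, 3.14, 3.14, 3.14].

## Interface

Orientations are given as a 3x3 rotation matrix whose columns are the frame's x, y, z axes.
In Python, from workcell import r gives the robot as it stands. The module is installed in compiled form; this text tells all that it offers. Calls block until the motion is done:
- r.move_ptp(position, orientation): joint-space move of the TCP to a pose.
- r.movel(position, max_speed=0.15, rot=None, guard=None): straight line of the TCP; rot=None keeps the orientation; max_speed is the mean speed in m/s. With guard (N) it stops when the force on the tool has changed by that much, and returns True; else False.
- r.goto_joints(angles): joint-space move.
- r.open_gripper() and r.close(grip_force=None): open the fingers fully, or close them until they stop; grip_force is the grip in N (None keeps the last).
- r.hold(seconds).
- r.solve_ik(position, orientation): joint angles nearest the present ones, or None.
- r.snapshot(name): name is "side" or "top" or "wrist"; returns the picture (384x512x3 uint8, blue, green, red); there is no depth.
- r.get_calibration(name): a dict with "K" (3x3 intrinsics, pixels), "view" (4x4, takes a point from world to camera coordinates). Camera axes: x right, y down, z forward; pixel columns grow to the right and rows downward; lengths in m; the calibration is good to about 2 mm. A picture is of the moment at which its call begins: read the wrist's pose just before it. get_calibration takes no time and is no camera call; for the wrist camera it gives the pose at the moment of the call.
A pose or a line that the arm cannot do raises r.IKError and nothing moves.
- r.job_done(): hands the job in, once; it reports no verdict.
Readings, each from a call of its own:
- r.read_time(): time.
- r.read_qpos(): joint angles.
- r.read_joint_vel(): joint speeds.
- r.read_joint_efforts(): joint torques, N m.
- r.read_ee_pos(): TCP position.
- r.read_tool_rot(): TCP orientation.
- r.read_wrist_force(): force on the tool from outside, world axes, zero at the start.
- r.read_wrist_torque(): the same for the moment, N m.
- r.read_width(): finger opening in m.
Only numpy, scipy, OpenCV 4.12 (cv2) and the standard library are available. Lean on these libraries where they do the work, as an engineer would, in place of code of your own. Each camera call takes 0.05 s, during which the arm holds its last target.

## Task

One wheel of the upturned timber trolley, the one without a pin, has crept out along its axle: push it fully home so that the hole near the axle's end is clear. Then put the linchpin from the drilled block down through that hole until its head sits on the axle, ring towards the axle's free end; the axle floats endways in its bearers, so feel for the hole along the top of the axle with the pin's point, never pressing pin or ring harder than 30 N. Finally swing the sprung ring down round the axle's end until it snaps shut under the pin's point, let go, and leave the tin, mallet and plane where they are.

Things in the scene. Friction and masses are not known exactly. Their poses are not given: they have to be found in the camera images.
- trolley: Fixed timber trolley, upside down: deck flat on the bench, wooden bearers (tops 125 mm up), 25 mm steel axles, 100 mm black wheels, three already pinned. Origin on the bench below the free end of the near axle, x level along that axle out of its free end, z up. Deck 18 mm thick, x -440 to +30, y -70 to +290 mm. Bearers at x below -100 mm. Second axle, as high, and its wheel at y = 220 mm.
- wheel_home (a point): Fixed point on the near axle's centre line, 105 mm above the bench, trolley axes: where wheel_face comes when the wheel is fully home. The axle's top is 12.5 mm above it. The cross-hole goes straight down through the axle, 11.4 mm wide, its middle 8 to 23 mm from here along +x, not measured: the axle floats endways (12 N friction, stays put). Axle's free end 16 mm beyond the hole's middle.
- wheel (a joint): How far the loose wheel stands out from its home along the axle, m: 0 = fully home at a hard stop, starts 0.020 to 0.024, over the cross-hole. Slides with about 4 N friction (a little more if moved fast), stays where left, spins freely.
- wheel_face (a point): Centre of the outer face of the brass washer (40 mm across) on the loose wheel's hub, on the axle's centre line; moves with the wheel, trolley axes. Behind it along -x: washer 3 mm, grey hub 36 mm across, then the black wheel, 100 mm across, from 22 to 54 mm behind this point.
- pin_grip (a point): Where to grip the linchpin: on its axis, 28 mm above the underside of its red head. z up the pin, x the way the open ring points. Head 14 (x) x 18 (y) x 34 mm high; the ring's wire fills 4 to 8 mm above its underside, so keep fingertips above 9 mm. Shank 10 mm round, 38 mm long, last 3 mm tapered to 9 mm. 0.11 to 0.18 kg. Starts upright in the block, underside of head on the block's top.
- pin_mid (a point): Point on the axis of the linchpin's shank, 12.5 mm below the head's underside and 25.5 mm above the tip, pin axes; lies on the axle's centre line when the pin is home.
- ring (a joint): Angle of the brass ring about its hinge in the head, rad: 0 = open, level, along the pin's x; 1.57 = locked, hanging along the shank and under its tip. Over-centre spring: it pushes back towards 0 up to about 0.97, beyond that it snaps to 1.57 by itself. Takes about 5 N across the ring at its end at first, less and less towards 0.97.
- ring_end (a point): Middle of the wire at the ring's outer end, 49 mm from its hinge; moves with the ring. Ring of 4 mm wire, 45 mm wide outside, 37 mm inside; its hinge runs across the head (pin's y), 6 mm above the head's underside.
- block: Fixed wooden block, 120 (x) x 55 x 46 mm high, origin in the middle of its underside; the linchpin stands in its middle hole (12.5 mm wide, 42 mm deep). Two dowels stand out 6 mm, 45 mm either side along x.
- grease_tin: Green tin, 68 mm across, 62 mm high, loose bystander; origin at the centre of its underside.
- mallet: Wooden mallet lying flat, loose bystander: head 100 x 62 x 58 mm over the origin, handle along +y to 250 mm from it.
- plane: Small block plane, sole 160 (x) x 44 mm, about 55 mm high, loose bystander; origin at the centre of its sole.

How it is judged:
By the outcome, as a careful person would: the job done as asked, in the order asked, and still so for the second after the job is handed in, with the robot touching nothing.
It also fails if it takes over 72 s, if anything falls off the work surface, if the arm or the gripper's body presses on something with over 40 N, if the wrist force passes 120 N, or if a joint passes its speed limit or range.

## Working session

There is one attempt and no reset: what is moved stays moved. The work goes in short steps, each a Python script; the robot and the scene stay as the last script left them, time stands still between calls to the robot, and variables do not carry over. Pictures are saved under pics/ and viewed, and the job is handed in when it is done.

```bash
mkdir -p pics; ls; python3 - <<'E'
from workcell import r
import cv2
print(r.read_time(), r.tips_ahead, r.read_tool_rot())
for n in ["side","top","wrist"]:
    c=r.get_calibration(n); print(n,c["K"].round(1).tolist(),c["view"].round(3).tolist())
    cv2.imwrite(f"pics/{n}0.png",r.snapshot(n))
print(r.read_wrist_force())
E
```

```text
pics
0.0 0.022 [[-9.35246450e-01  3.53996472e-01 -7.58247313e-04]
 [ 3.53997274e-01  9.35244786e-01 -1.76632456e-03]
 [ 8.38741844e-05 -1.92036625e-03 -9.99998153e-01]]
side [[446.6, 0.0, 255.4], [0.0, 446.6, 188.0], [0.0, 0.0, 1.0]] [[0.977, -0.212, 0.02, -0.527], [-0.119, -0.619, -0.776, 0.077], [0.177, 0.756, -0.63, 0.873], [0.0, 0.0, 0.0, 1.0]]
top [[431.9, 0.0, 256.3], [0.0, 431.9, 198.6], [0.0, 0.0, 1.0]] [[-0.014, -1.0, -0.003, -0.102], [-0.999, 0.015, -0.035, 0.498], [0.035, 0.003, -0.999, 1.07], [0.0, 0.0, 0.0, 1.0]]
wrist [[302.3, 0.0, 251.7], [0.0, 302.3, 193.7], [0.0, 0.0, 1.0]] [[0.354, 0.935, -0.001, -0.6], [0.893, -0.338, 0.297, -0.037], [0.277, -0.106, -0.955, 0.39], [0.0, 0.0, 0.0, 1.0]]
[-0.3499568  -0.09372428  0.45750197]
```

View pics/side0.png

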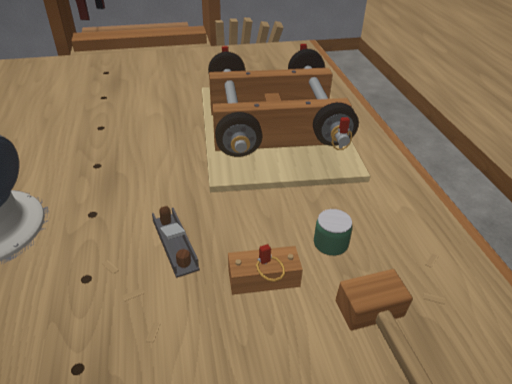

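View pics/top0.png

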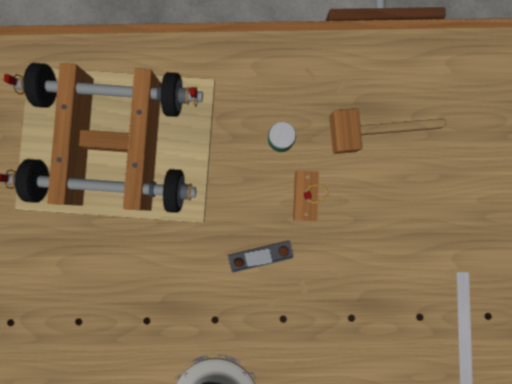

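View pics/wrist0.png

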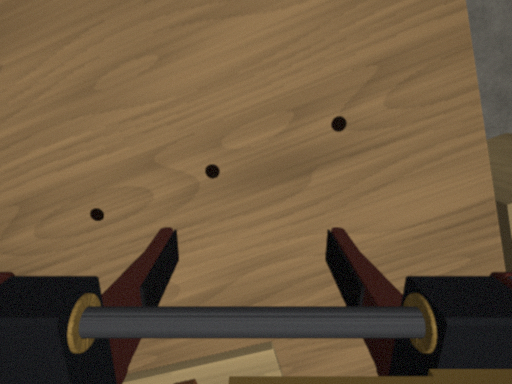

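```bash
python3 - <<'E'
import cv2
t=cv2.imread("pics/top0.png"); s=cv2.imread("pics/side0.png")
cv2.imwrite("pics/c1.png",cv2.resize(t[150:230,120:350],None,fx=3.4,fy=3.4,interpolation=cv2.INTER_CUBIC))
cv2.imwrite("pics/c2.png",cv2.resize(s[90:300,190:370],None,fx=2.8,fy=2.8,interpolation=cv2.INTER_CUBIC))
E
```

```text
(no output)
```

View pics/c1.png

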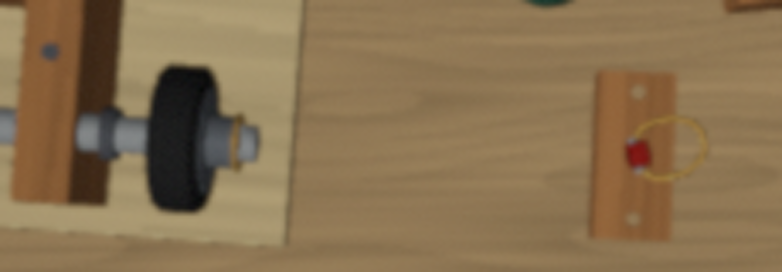

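View pics/c2.png

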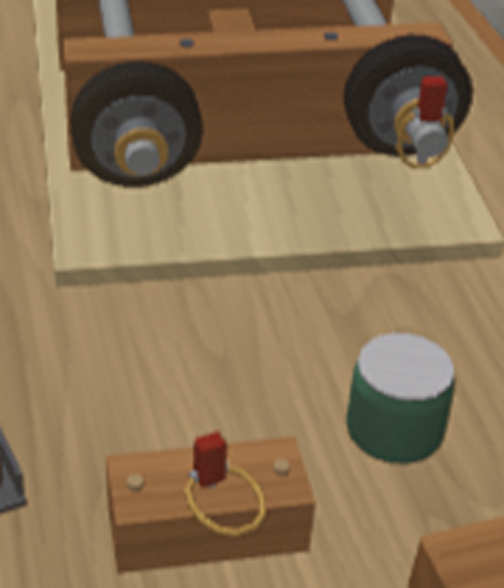

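```bash
cat > h.py <<'E'
import numpy as np, cv2
from workcell import r
def ray(cal,u,v):
    K,V=cal["K"],cal["view"]; R=V[:3,:3];t=V[:3,3]
    return -R.T@t, R.T@np.linalg.inv(K)@np.array([u,v,1.])
def onz(cal,u,v,z):
    c,d=ray(cal,u,v); return c+d*(z-c[2])/d[2]
def proj(cal,p):
    q=cal["K"]@(cal["view"][:3,:3]@np.asarray(p)+cal["view"][:3,3]); return q[:2]/q[2]
def tri(obs):
    A=np.zeros((3,3));b=np.zeros(3)
    for cal,u,v in obs:
        c,d=ray(cal,u,v); d=d/np.linalg.norm(d);M=np.eye(3)-np.outer(d,d);A+=M;b+=M@c
    p=np.linalg.solve(A,b)
    return p,[ (proj(c,p)-[u,v]).round(1).tolist() for c,u,v in obs]
E
python3 - <<'E'
from h import *
T=r.get_calibration("top");S=r.get_calibration("side")
t=cv2.imread("pics/top0.png");s=cv2.imread("pics/side0.png")
# deck edge (right) and bottom
lab=cv2.cvtColor(t,cv2.COLOR_BGR2HSV)
for p in [(150,208),(120,208),(240,170),(195,214)]: print(p,lab[p[1],p[0]])
def sub(cal,im,name,z):
    h=cv2.cvtColor(im,cv2.COLOR_BGR2HSV)
    m=((h[...,0]<8)|(h[...,0]>172))&(h[...,1]>150)&(h[...,2]>60)
    n,l,st,c=cv2.connectedComponentsWithStats(m.astype(np.uint8))
    for i in range(1,n):
        if st[i,4]>8: print(name,st[i],c[i].round(1))
sub(T,t,"top",0);sub(S,s,"side",0)
E
```

```text
(150, 208) [ 16 141  74]
(120, 208) [ 21  86 166]
(240, 170) [ 18 108 139]
(195, 214) [ 20  85 168]
top [ 4 74  9 10 51] [ 7.  78.4]
top [189  88   8   9  51] [192.6  91.6]
top [  0 174   2   7  12] [  0.4 177.1]
top [304 192   7   7  41] [307.2 195.1]
side [300  44   6   6  30] [302.5  46.3]
side [222  46   6   6  28] [224.5  48.3]
side [339 117  10  16 123] [343.9 124.7]
side [259 244  12  20 170] [264.6 253.4]
```

```bash
python3 - <<'E'
from h import *
T=r.get_calibration("top");S=r.get_calibration("side")
t=cv2.imread("pics/top0.png");s=cv2.imread("pics/side0.png")
h=cv2.cvtColor(t,cv2.COLOR_BGR2HSV); h=cv2.GaussianBlur(h,(5,5),0).astype(int)
# right edge: per row, largest S step
pr=[];
for v in range(85,216):
    g=h[v,200:222,1]; d=h[v,203:222,1]-h[v,200:219,1]; i=d.argmax(); pr.append((201.5+i,v))
pb=[]
for u in list(range(60,160)):
    d=h[203:230,u,1]; d=d[3:]-d[:-3]; pb.append((u,204.5+d.argmax()))
W=lambda P:np.array([onz(T,u,v,.018)[:2] for u,v in P])
def fit(P):
    P=W(P); vx,vy,x0,y0=cv2.fitLine(P.astype(np.float32),cv2.DIST_HUBER,0,1e-5,1e-5).ravel()
    res=(P-[x0,y0])@np.array([-vy,vx]); print("rms",res.std(),np.median(abs(res))); return np.array([x0,y0]),np.array([vx,vy])
a,da=fit(pr);b,db=fit(pb)
print(da,db,np.degrees(np.arctan2(da[1],da[0])),np.degrees(np.arctan2(db[1],db[0])))
A=np.stack([da,-db],1);k=np.linalg.solve(A,b-a);c=a+k[0]*da;print("corner",c)
# x dir trolley ~ -y ; 
xd=-db*np.sign(db[1]); yd=np.array([-xd[1],xd[0]])
o=c-0.03*xd+0.07*yd; print("xd",xd,"yd",yd,"origin",o)
# wheel axle end, 2 views
print("axle end",[proj(C,[*o,.105]).round(1) for C in (T,S)])
for q in (-.04,.0): print([proj(C,[*(o+q*xd),.105]).round(1) for C in (T,S)])
print("pin",onz(T,307.2,195.1,.072),tri([(T,307.2,195.1),(S,264.6,253.4)]))
E
```

```text
rms 0.007665739962775388 0.0007047708078862299
rms 0.0008762255319477322 0.0006652248351654869
[ 0.9964279  -0.08444766] [0.08467686 0.99640846] -4.844264 85.142555
corner [0.44033873 0.02347451]
xd [-0.08467686 -0.99640846] yd [ 0.99640846 -0.08467686] origin [0.51262766 0.04743939]
axle end [array([187.4, 191.2]), array([239.1, 142.5])]
[array([169.9, 190. ]), array([237.2, 132.4])]
[array([187.4, 191.2]), array([239.1, 142.5])]
pin [ 0.50117309 -0.22866139  0.072     ] (array([ 0.50264955, -0.22980707,  0.06414578]), [[0.1, -0.5], [-0.7, 0.0]])
```

```bash
python3 - <<'E'
from h import *
T=r.get_calibration("top");S=r.get_calibration("side")
t=cv2.imread("pics/top0.png");s=cv2.imread("pics/side0.png")
o=np.array([0.51262766,0.04743939]);xd=np.array([-0.08467686,-0.99640846]);yd=np.array([-xd[1],xd[0]])
f=lambda p:((p[:2]-o)@xd,(p[:2]-o)@yd,p[2])
P=tri([(T,196.2,192),(S,240.7,144.5)]);print("end",P,f(P[0]))
P=onz(T,189.4,192,.105);print("washer topview",P,f(P))
V=r.get_calibration("wrist")["view"]; cam=-V[:3,:3].T@V[:3,3]
R=r.read_tool_rot();print("cam in tool",R.T@(cam-r.read_ee_pos()),"axis",R.T@V[2,:3])
cv2.imwrite("pics/c3.png",cv2.resize(t[165:220,150:215],None,fx=10,fy=10,interpolation=cv2.INTER_CUBIC))
cv2.imwrite("pics/c4.png",cv2.resize(s[105:165,210:270],None,fx=9,fy=9,interpolation=cv2.INTER_CUBIC))
z=np.array([0,0,-1.])
for sg in (1,-1):
    y=np.array([*(sg*yd),0]);Rr=np.stack([np.cross(y,z),y,z],1)
    for p in ([.512,.05,.2],[.502,-.23,.1]):print(sg,r.solve_ik(np.array(p),Rr))
E
```

```text
end (array([0.51101705, 0.02606332, 0.11417195]), [[0.1, -0.4], [-0.5, 0.0]]) (np.float64(0.021435678360884048), np.float64(0.00020523129669001278), np.float64(0.11417195365822123))
washer topview [0.51079666 0.04299908 0.105     ] (np.float64(0.004579409316458978), np.float64(-0.0014484367210747995), np.float64(0.10499999999999998))
cam in tool [ 0.08074847  0.0005115  -0.13921566] axis [-2.96845517e-01  4.00318076e-04  9.54925431e-01]
1 [ 3.12075150e-02 -1.44168231e-01  1.54068777e+00 -4.44089210e-16
  1.74507311e+00  1.15985899e-01]
1 [-4.91238059e-01 -1.71349919e-02  1.59779005e+00 -4.44089210e-16
  1.56093760e+00 -4.06459675e-01]
-1 None
-1 None
```

View pics/c3.png

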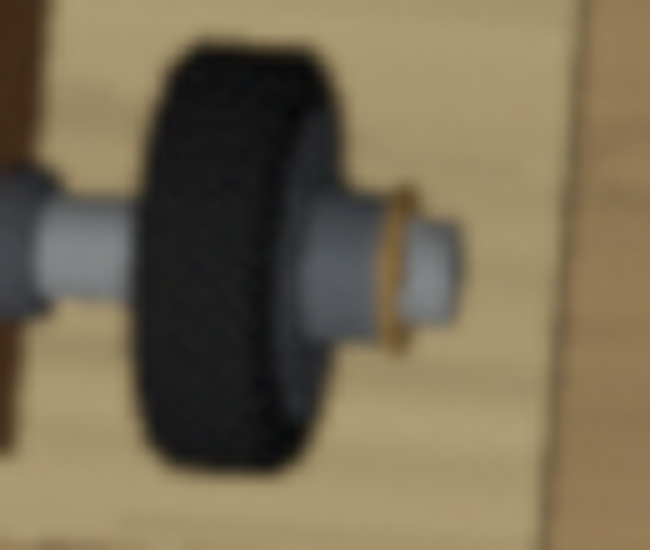

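View pics/c4.png

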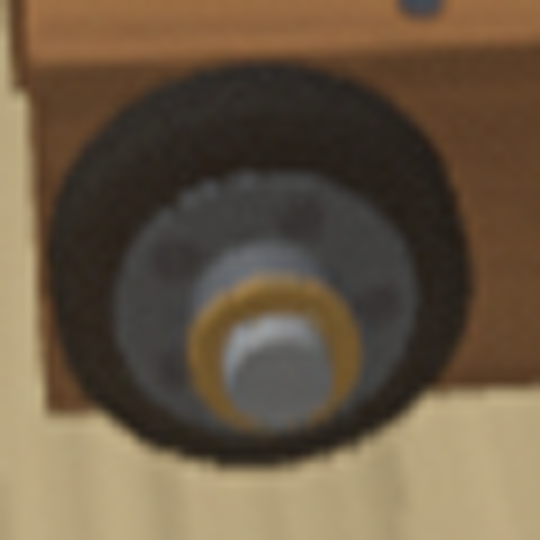

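```bash
cat >> h.py <<'E'
O=np.array([0.51262766,0.04743939]);xd=np.array([-0.08467686,-0.99640846]);yd=np.array([-xd[1],xd[0]])
Y=np.array([*yd,0]);Z=np.array([0,0,-1.]);RT=np.stack([np.cross(Y,Z),Y,Z],1)
def tw(x,y,z): return np.array([*(O+x*xd+y*yd),z])
def wt(p): return np.array([(p[:2]-O)@xd,(p[:2]-O)@yd,p[2]])
def st(m=""):
    print(m,"t",round(r.read_time(),2),"trol",(wt(r.read_ee_pos())*1000).round(2),"F",(np.array(r.read_wrist_force())).round(2),"w",round(r.read_width()*1000,2))
def snap(n,f,crop=None,k=1):
    im=r.snapshot(n)
    cv2.imwrite("pics/"+f+"_full.png",im)
    if crop: a,b,c,d=crop; im=im[b:d,a:c]
    cv2.imwrite("pics/"+f+".png",cv2.resize(im,None,fx=k,fy=k,interpolation=cv2.INTER_CUBIC))
E
python3 - <<'E'
from h import *
r.close(20); st("closed")
r.move_ptp(tw(.004,-.0007,.20),RT); st()
r.movel(tw(.004,-.0007,.155),.1,guard=8); st("down")
g=r.movel(tw(-.035,-.0007,.155),.025,guard=14); st(f"push {g}")
snap("top","p1",(150,165,215,220),10); snap("side","p1s",(190,90,290,170),7)
E
```

```text
closed t 1.49 trol [-486.47 -342.67  244.65] F [ 0.42 -0.02 -0.81] w 0.32
 t 3.64 trol [  3.23  -0.73 200.12] F [-0.07  0.04 -0.57] w 0.32
down t 4.24 trol [  3.89  -0.74 155.04] F [0.9  0.37 1.  ] w 0.57
push True t 5.43 trol [-26.78  -0.69 154.54] F [-0.01 -1.7   1.49] w 0.34
```

View pics/p1s.png

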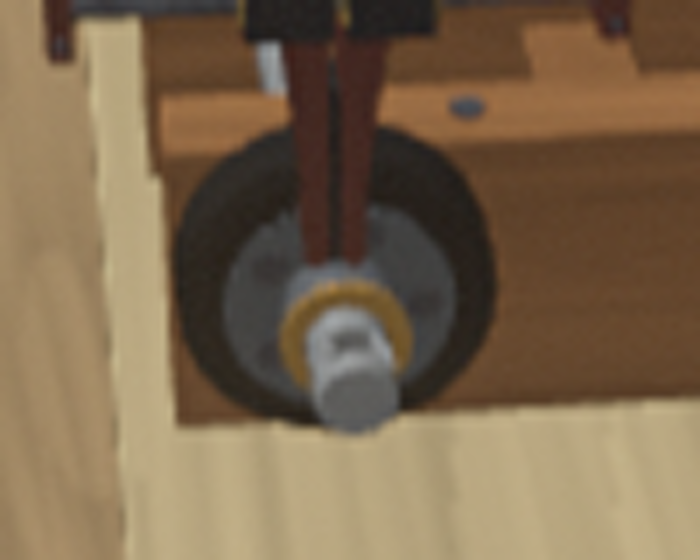

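```bash
python3 - <<'E'
from h import *
p=wt(r.read_ee_pos())
g=r.movel(tw(p[0]-.006,-.0007,.155),.01,guard=18); st(f"push {g}")
p=wt(r.read_ee_pos())
r.movel(tw(p[0]+.006,-.0007,.155),.08); r.movel(tw(p[0]+.03,-.0007,.22),.2); r.open_gripper();st()
snap("top","p2",(150,165,215,220),10); snap("side","p2s",(210,105,270,165),9)
E
```

```text
push True t 6.12 trol [-26.87  -1.03 153.41] F [-0.1  -2.89  1.53] w 0.39
 t 8.24 trol [  3.13  -0.7  220.01] F [ 0.31  0.09 -0.16] w 87.8
```

View pics/p2s.png

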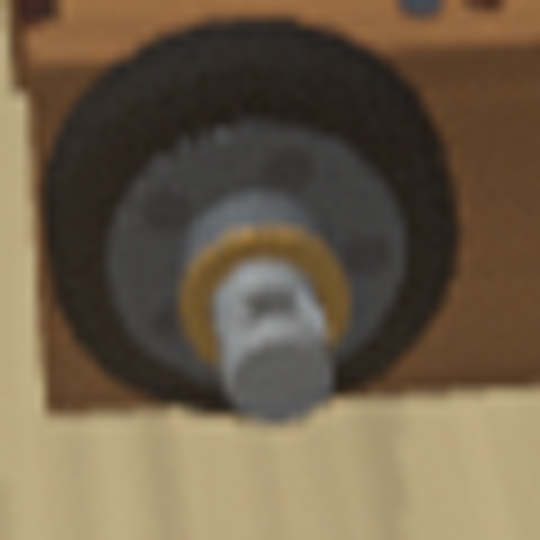

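View pics/p2.png

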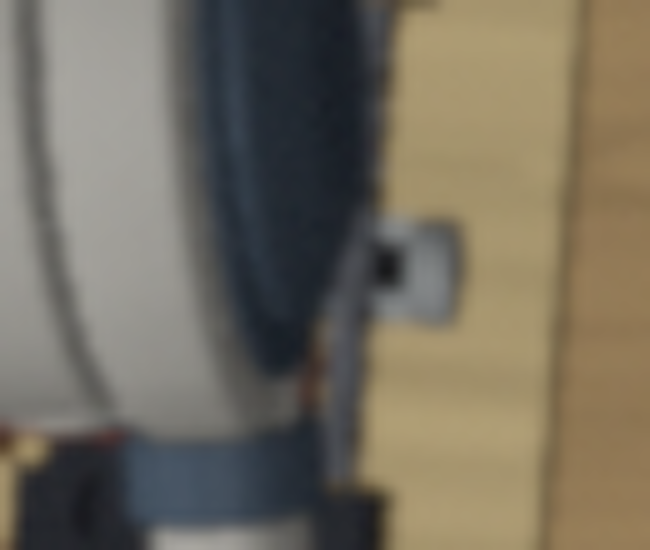

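```bash
python3 - <<'E'
from h import *
T=r.get_calibration("top");S=r.get_calibration("side")
P=tri([(T,188.8,191.5),(S,239.8,138.6)]);print(P,wt(P[0])*1000, wt(onz(T,188.8,191.5,.1175))*1000, wt(onz(S,239.8,138.6,.1175))*1000)
r.move_ptp(np.array([.5015,-.229,.19]),RT); st()
cal=r.get_calibration("wrist"); snap("wrist","w1")
np.savez("w1.npz",**cal)
snap("top","p3",(150,165,215,220),10);snap("side","p3s",(210,105,270,165),9)
st()
E
```

```text
(array([0.51218714, 0.04211929, 0.11809883]), [[0.1, -0.4], [-0.5, 0.0]]) [5.33829046e+00 1.15500969e-02 1.18098834e+02] [  5.16568697  -0.90445329 117.5       ] [  4.45457451   1.04765087 117.5       ]
 t 9.41 trol [275.5   12.59 190.27] F [0.37 0.83 0.08] w 88.18
 t 9.56 trol [274.98  12.79 190.41] F [-0.29  0.14 -0.27] w 87.56
```

View pics/w1.png

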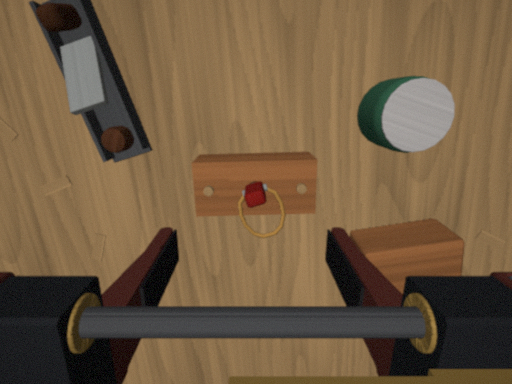

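View pics/p3.png

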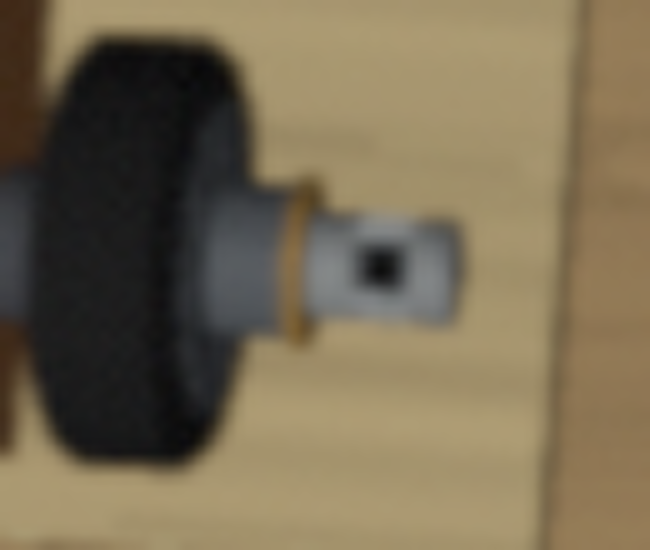

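View pics/p3s.png

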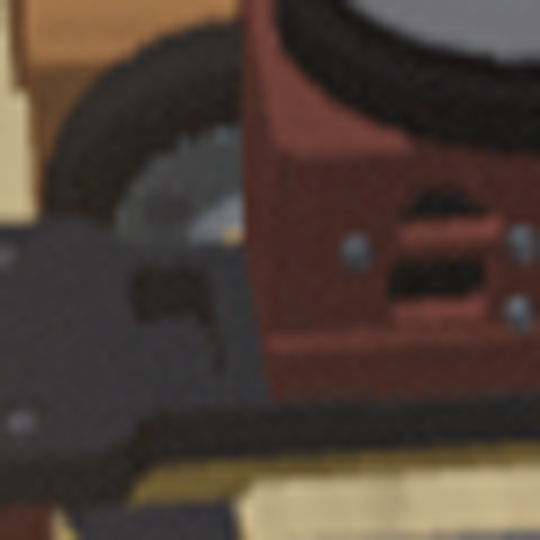

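```bash
python3 - <<'E'
from h import *
cal=dict(np.load("w1.npz")); im=cv2.imread("pics/w1_full.png")
cv2.imwrite("pics/w1c.png",cv2.resize(im[140:250,180:330],None,fx=5,fy=5,interpolation=cv2.INTER_CUBIC))
h=cv2.cvtColor(im,cv2.COLOR_BGR2HSV)
m=(((h[...,0]<8)|(h[...,0]>172))&(h[...,1]>150)&(h[...,2]>60)).astype(np.uint8)
m[:170]=0;m[220:]=0;m[:,:230]=0;m[:,285:]=0
c=max(cv2.findContours(m,0,2)[0],key=cv2.contourArea);print(cv2.boundingRect(c),cv2.minAreaRect(c))
# ring pixels
y=((h[...,0]>15)&(h[...,0]<32)&(h[...,1]>150)).astype(np.uint8);y[:182]=0;y[245:]=0;y[:,:225]=0;y[:,300:]=0
vs,us=np.nonzero(y);print(len(us))
P=np.array([onz(cal,u,v,.052)[:2] for u,v in zip(us,vs)],np.float32)
print("ellipse",cv2.fitEllipse(P), "mincircle",cv2.minEnclosingCircle(P))
E
```

```text
(245, 182, 21, 25) ((254.0882568359375, 193.8529510498047), (23.040882110595703, 20.130456924438477), 75.96376037597656)
361
ellipse ((0.5107206702232361, -0.2509233355522156), (0.0411355160176754, 0.05347690358757973), 12.504786491394043) mincircle ((0.5111395716667175, -0.25225454568862915), 0.02656412683427334)
```

View pics/w1c.png

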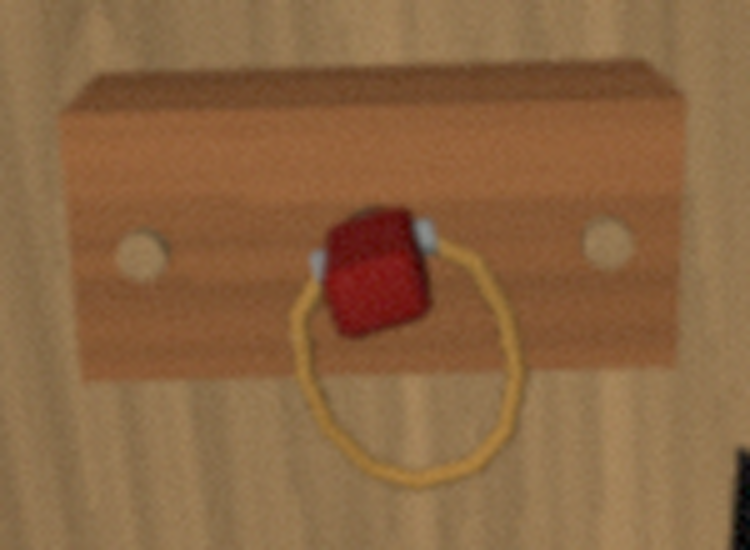

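```bash
python3 - <<'E'
from h import *
cal=dict(np.load("w1.npz"))
g=lambda u,v,z:onz(cal,180+u/5,140+v/5,z)
a,b=g(141,257,.052),g(608,243,.052);print("dowels",a,b,np.linalg.norm(a-b),(a+b)/2)
a,b=g(318,264,.052),g(427,235,.052);d=b-a;print("lugs",a,b,np.linalg.norm(d),(a+b)/2,np.degrees(np.arctan2(d[1],d[0])))
e=g(417,479,.052);print("ringend",e, "dir",(e-(a+b)/2), np.linalg.norm(e-(a+b)/2))
# head top corners
q=[g(*p,.080) for p in ((326,276),(412,255),(429,304),(349,337))];print(np.array(q).round(4),np.mean(q,0))
print("yd ang",np.degrees(np.arctan2(yd[1],yd[0])))
T=r.get_calibration("top");t=cv2.imread("pics/top0.png");print(proj(T,[.502,-.228,.08]))
E
```

```text
dowels [ 0.46147759 -0.22652668  0.052     ] [ 0.55083702 -0.23124756  0.052     ] 0.08948404988104108 [ 0.5061573  -0.22888712  0.052     ]
lugs [ 0.49518118 -0.23077576  0.052     ] [ 0.51645395 -0.22675393  0.052     ] 0.021649615282781375 [ 0.50581757 -0.22876484  0.052     ] 10.705992926946102
ringend [ 0.51085246 -0.27745846  0.052     ] dir [ 0.00503489 -0.04869362  0.        ] 0.04895322872692103
[[ 0.4979 -0.2245  0.08  ]
 [ 0.513  -0.222   0.08  ]
 [ 0.5153 -0.2311  0.08  ]
 [ 0.5009 -0.2361  0.08  ]] [ 0.50675208 -0.22843702  0.08      ]
yd ang -4.857443344557023
[307.30333367 194.60354449]
```

```bash
cat >> h.py <<'E'
def RY(deg):
    a=np.radians(deg);y=np.array([np.cos(a),np.sin(a),0]);return np.stack([np.cross(y,Z),y,Z],1)
E
python3 - <<'E'
from h import *
cal=dict(np.load("w1.npz"));p=r.read_ee_pos();R=r.read_tool_rot()
for k in (0,.01,.02):
    for s in (-.044,.044): print(k,s,proj(cal,p+R@[ -.01,s,k]).round(1),proj(cal,p+R@[ .01,s,k]).round(1))
im=cv2.imread("pics/w1_full.png")
cv2.imwrite("pics/w1d.png",cv2.resize(im[215:345,110:400],None,fx=2.7,fy=2.7))
T=r.get_calibration("top");S=r.get_calibration("side")
# top view dowels
t=cv2.imread("pics/top0.png");cv2.imwrite("pics/t0b.png",cv2.resize(t[165:225,285:335],None,fx=10,fy=10,interpolation=cv2.INTER_CUBIC))
print(r.solve_ik(np.array([.504,-.2285,.08]),RY(10.5)))
E
```

```text
0 -0.044 [166.4 281.1] [163.1 247. ]
0 0.044 [332.7 280.9] [335.7 246.8]
0.01 -0.044 [171.2 270.9] [168.3 238.4]
0.01 0.044 [328.1 270.7] [330.8 238.2]
0.02 -0.044 [175.5 261.7] [172.9 230.8]
0.02 0.044 [324.  261.6] [326.5 230.6]
[-4.87134827e-01 -3.02063383e-03  1.61977154e+00 -4.44089210e-16
  1.52484175e+00 -6.70394398e-01]
```

View pics/w1d.png

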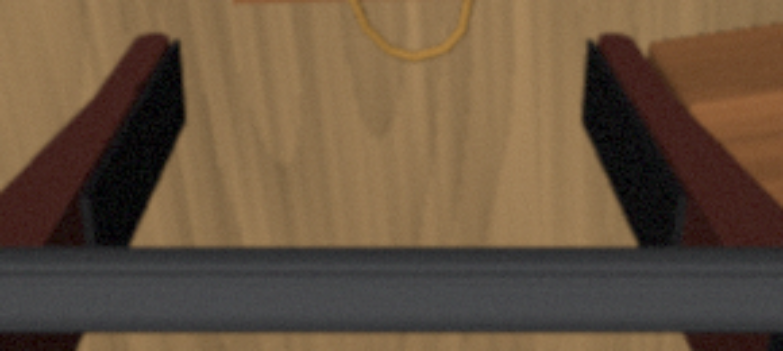

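View pics/t0b.png

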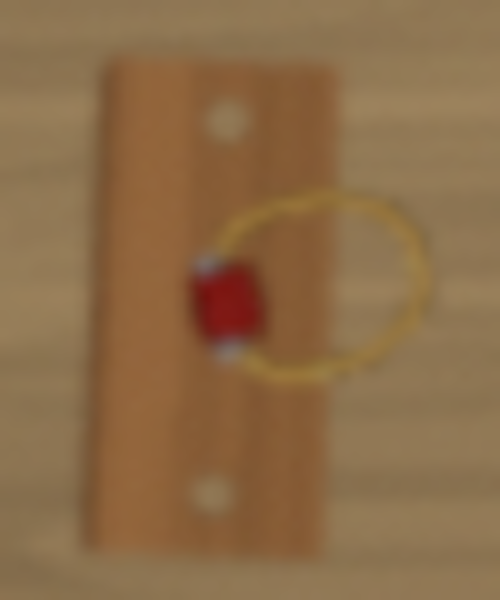

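```bash
python3 - <<'E'
from h import *
T=r.get_calibration("top")
a=onz(T,307.5,177,.052);b=onz(T,306,214.5,.052);print(a,b,(a+b)/2)
c=np.array([.5045,-.2288])
r.move_ptp(np.array([*c,.125]),RY(10.5)); st()
r.movel(np.array([*c,.079]),.08,guard=6);st("down")
print(r.read_ee_pos())
r.close(6);st("closed");print(r.read_ee_pos())
snap("side","g1",(200,200,330,300),6)
E
```

```text
[ 0.54544832 -0.23249668  0.052     ] [ 0.45558594 -0.22723905  0.052     ] [ 0.50051713 -0.22986787  0.052     ]
 t 9.93 trol [274.85  14.79 124.31] F [-0.91 -0.61  1.09] w 87.91
down t 10.65 trol [275.99  15.31  79.04] F [ 0.45 -0.78  0.22] w 87.98
[ 0.50450969 -0.22885486  0.07903949]
closed t 11.72 trol [275.92  15.34  79.01] F [-0.22 -0.2  -0.64] w 18.17
[ 0.50454415 -0.22879212  0.07900511]
```

View pics/g1.png

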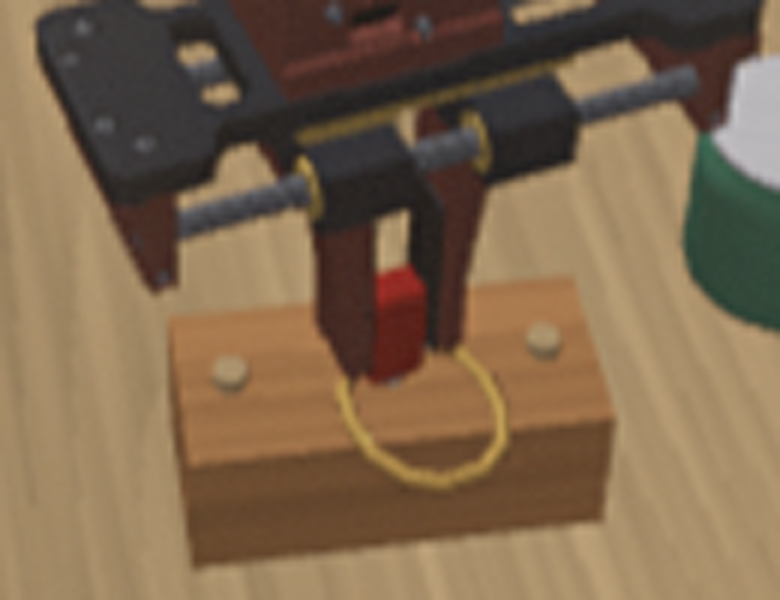

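```bash
python3 - <<'E'
from h import *
r.close(28);st("grip")
p=r.read_ee_pos()
r.movel(np.array([p[0],p[1],.13]),.12);st("lift")
r.movel(np.array([p[0],p[1],.215]),.2)
r.move_ptp(tw(.050,.0025,.215),RT);st("carried")
snap("side","g2",(190,60,340,190),5);snap("top","g2t",(150,150,260,230),7)
E
```

```text
grip t 11.98 trol [275.92  15.29  78.97] F [0.38 0.02 0.4 ] w 17.88
lift t 12.56 trol [275.87  15.17 129.63] F [-0.25 -0.73 -1.74] w 18.02
carried t 14.04 trol [ 50.6    2.29 213.75] F [-0.48  0.43 -1.03] w 17.63
```

View pics/g2.png

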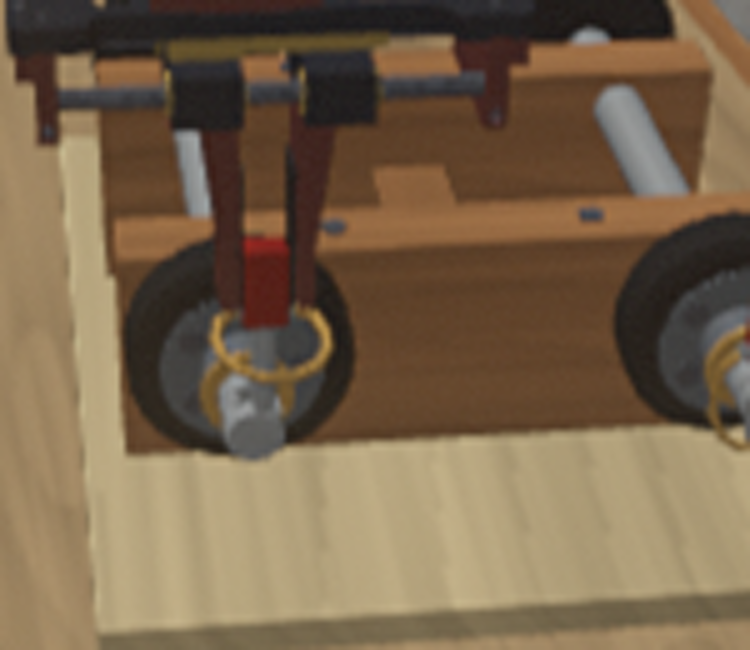

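```bash
python3 - <<'E'
from h import *
r.movel(tw(.042,.0025,.172),.12);st("down")
g=r.movel(tw(.008,.0025,.172),.02,guard=4);st(f"end {g}")
p=wt(r.read_ee_pos());xe=p[0]
r.movel(tw(xe+.003,.0025,.172),.05);r.movel(tw(xe+.003,-.026,.172),.12)
r.movel(tw(xe-.018,-.026,.172),.12);st()
g=r.movel(tw(xe-.018,-.008,.172),.02,guard=4);a=wt(r.read_ee_pos());st(f"latA {g}")
r.movel(tw(xe-.018,a[1]-.003,.172),.05);r.movel(tw(xe-.018,a[1]-.003,.215),.2)
r.movel(tw(xe-.018,a[1]+.041,.215),.2);r.movel(tw(xe-.018,a[1]+.041,.172),.2)
g=r.movel(tw(xe-.018,a[1]+.025,.172),.02,guard=4);b=wt(r.read_ee_pos());st(f"latB {g}")
r.movel(tw(xe-.018,b[1]+.003,.172),.05);r.movel(tw(xe-.018,b[1]+.003,.210),.2)
print("end",xe,"lat mid",(a[1]+b[1])/2,"span",b[1]-a[1])
st()
E
```

```text
down t 14.66 trol [ 42.36   2.47 171.94] F [ 0.48  0.   -0.87] w 18.05
end True t 15.74 trol [ 20.55   2.23 171.33] F [ 0.53 -1.78 -1.49] w 17.84
 t 16.7 trol [  2.29 -25.69 171.82] F [-0.36 -0.62 -1.05] w 18.04
latA True t 17.35 trol [  2.72 -13.96 171.03] F [ 0.24 -0.3  -1.61] w 17.55
latB True t 19.22 trol [  2.53  19.12 172.51] F [ 3.97 -0.28  0.79] w 17.83
end 0.02054968153927355 lat mid 0.0025823529396427 span 0.03307936781208486
 t 19.81 trol [  2.51  22.61 210.61] F [ 0.02  0.51 -1.37] w 17.7
```

```bash
python3 - <<'E'
from h import *
r.movel(tw(.0005,.0026,.200),.15)
for dx,dy in ((.0005,.0026),(.002,.0026),(-.001,.0026),(.0035,.0026)):
    r.movel(tw(dx,dy,.1925),.08)
    g=r.movel(tw(dx,dy,.180),.02,guard=6); z=r.read_ee_pos()[2]; st(f"{dx} {g}")
    if z<.1845: break
    r.movel(tw(dx,dy,.1925),.08)
E
```

```text
0.0005 False t 21.13 trol [  0.48   2.65 180.11] F [-0.44 -0.03 -1.26] w 17.95
```

```bash
python3 - <<'E'
from h import *
g=r.movel(tw(.0005,.0026,.1475),.03,guard=7); st(f"{g}")
snap("side","i1",(200,80,300,180),6);snap("top","i1t",(150,150,260,230),7)
E
```

```text
True t 22.06 trol [  0.51   2.42 150.06] F [-0.15  0.28  4.12] w 17.88
```

View pics/i1.png

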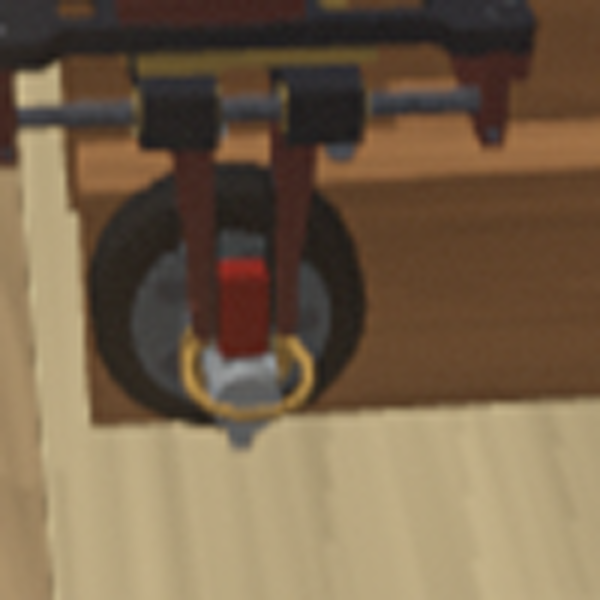

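```bash
python3 - <<'E'
from h import *
r.open_gripper();st("open")
r.movel(tw(.0005,.0026,.215),.2)
r.movel(tw(.062,.0026,.215),.2);r.close(20);st()
snap("side","j1",(200,80,300,180),6);snap("top","j1t",(150,150,260,230),7)
E
```

```text
open t 23.32 trol [  0.57   1.82 148.68] F [ 0.06 -0.34  0.65] w 87.53
 t 25.6 trol [ 62.02   2.6  215.01] F [ 0.25  0.82 -0.35] w 0.52
```

View pics/j1.png

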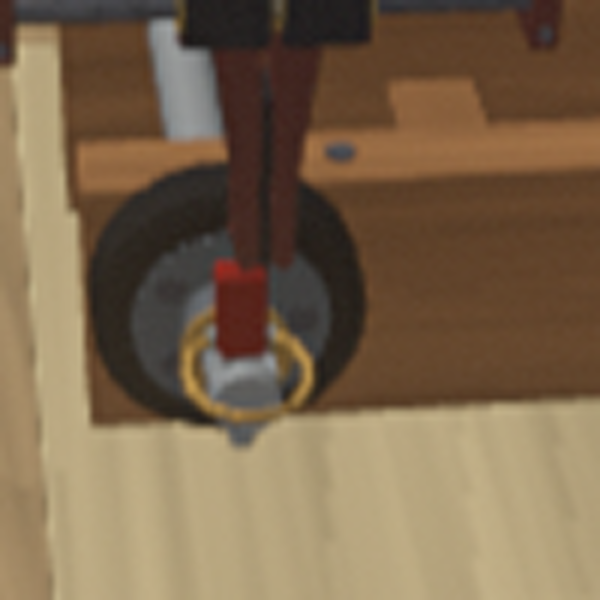

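View pics/j1t.png

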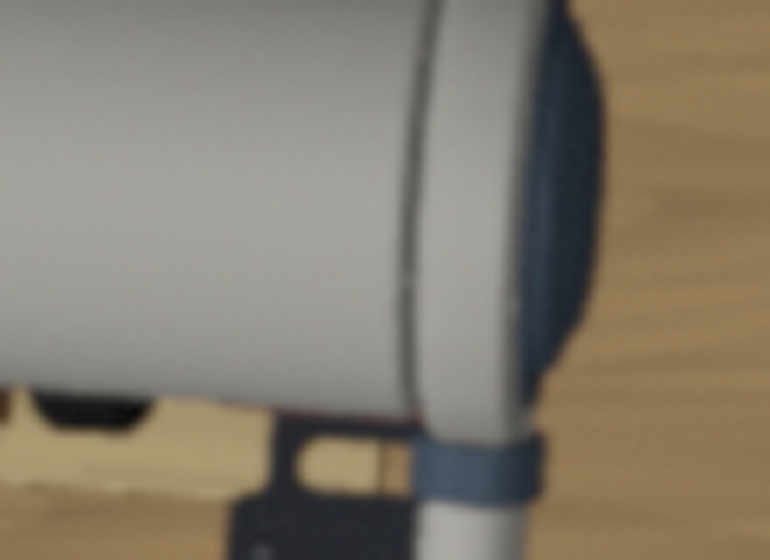

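```bash
python3 - <<'E'
from h import *
H=np.array([.0005,.1235]);rho=.046
def tcp(th,e=0.):
    c=np.cos(th);s=np.sin(th);x=H[0]+rho*c+(.002+e)*s;z=H[1]-rho*s+(.002+e)*c
    return tw(x+.010,.0026,z+.022)
r.movel(tcp(0,.012),.15);st()
for th in np.arange(0,1.001,.125):
    g=r.movel(tcp(th),.05,guard=10);st(f"{th:.2f} {g}")
    if g:break
E
```

```text
t 26.23 trol [ 56.51   2.55 159.75] F [-0.52 -0.27 -0.55] w 0.39
0.00 False t 26.62 trol [ 56.55   2.5  147.36] F [-0.78  0.07 -1.14] w 0.51
0.12 False t 26.88 trol [ 56.78   2.93 142.43] F [-0.24 -2.92  5.47] w 0.48
0.25 False t 27.15 trol [ 55.85   2.65 136.33] F [-0.2  -2.49  3.84] w 0.19
0.38 False t 27.42 trol [ 53.97   2.44 130.35] F [ 0.05 -2.11  2.63] w 0.43
0.50 False t 27.68 trol [ 51.45   2.36 124.73] F [-0.33 -1.4   2.31] w 0.53
0.62 False t 27.95 trol [ 48.5    2.39 119.75] F [0.61 0.21 2.64] w 0.53
0.75 False t 28.22 trol [ 45.09   2.39 115.2 ] F [-0.33 -0.04  2.31] w 0.51
0.88 False t 28.48 trol [ 41.1    2.44 111.15] F [1.22 1.01 2.93] w 0.29
1.00 False t 28.75 trol [ 36.61   2.44 107.54] F [1.12 1.42 2.33] w 0.15
```

```bash
cat > push.py <<'E'
from h import *
H=np.array([.0005,.1235]);rho=.046
def tcp(th,e=0.):
    c=np.cos(th);s=np.sin(th);x=H[0]+rho*c+(.002+e)*s;z=H[1]-rho*s+(.002+e)*c
    return tw(x+.010,.0026,z+.022)
E
python3 - <<'E'
from push import *
for th in (1.06,1.12):
    g=r.movel(tcp(th),.04,guard=8);st(f"{th:.2f} {g}")
    if g:break
snap("side","k1",(200,80,300,180),6)
E
```

```text
1.06 False t 29.0 trol [ 34.9    2.25 105.67] F [-0.08 -0.19  0.14] w 0.2
1.12 False t 29.25 trol [ 32.35   2.46 104.67] F [ 0.39 -0.83 -0.23] w 0.22
```

View pics/k1.png

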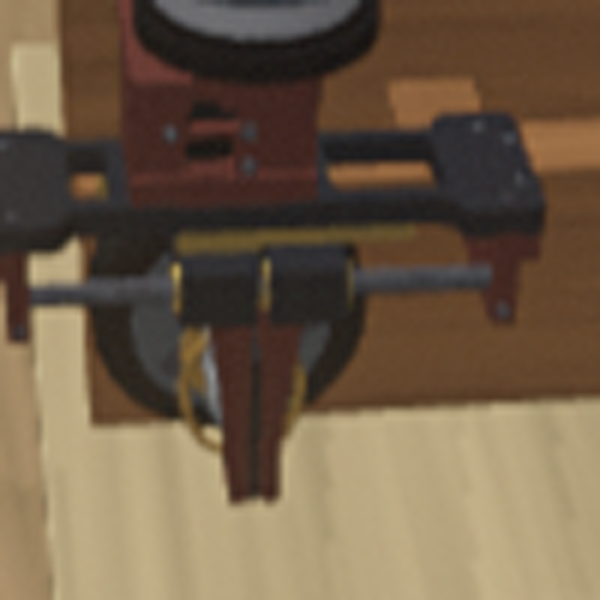

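Force has gone to zero and the ring appears to be hanging; I back off outwards and look.

```bash
python3 - <<'E'
from push import *
p=wt(r.read_ee_pos())
r.movel(tw(.075,.0026,p[2]),.15);r.movel(tw(.11,.0026,.22),.25)
r.move_ptp(np.array([.40,-.15,.28]),RT);st()
snap("side","l1",(200,90,300,170),7);snap("top","l1t",(150,165,215,220),10)
E
```

```text
t 31.02 trol [205.72 -95.28 278.23] F [-0.52 -0.26  0.56] w 0.09
```

View pics/l1.png

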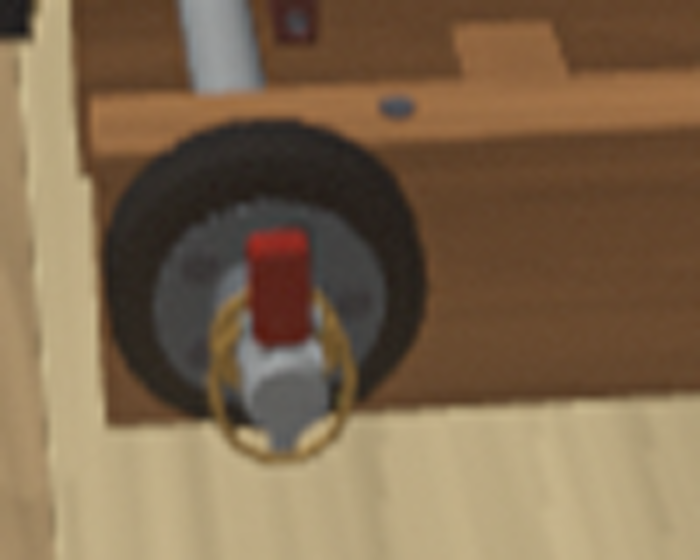

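View pics/l1t.png

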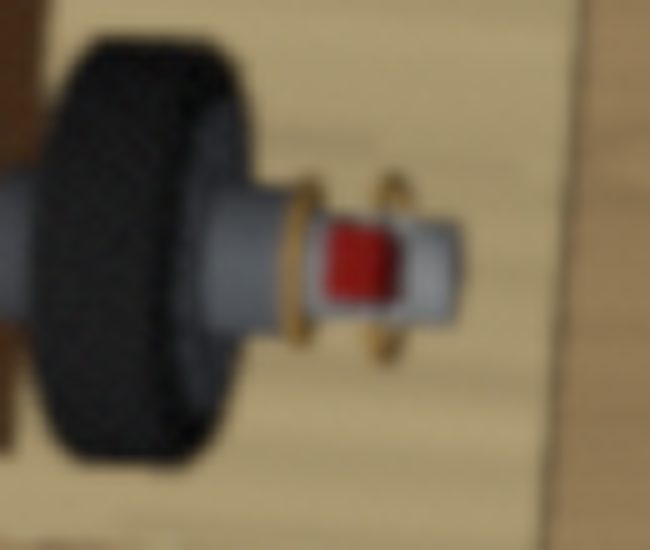

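View pics/l1_full.png

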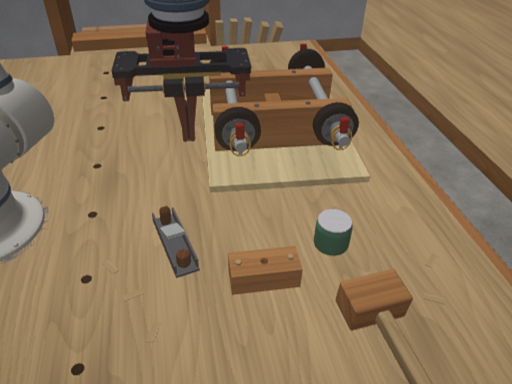

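```bash
python3 - <<'E'
from h import *
T=r.get_calibration("top")
for z in (.135,.1): print(proj(T,tw(.0025,-.0009,z)))
a=cv2.imread("pics/side0.png").astype(int);b=cv2.imread("pics/l1_full.png").astype(int)
for n,(x0,y0,x1,y1) in dict(plane=(150,200,200,275),tin=(312,208,354,255),mallet=(335,270,440,384)).items(): print(n,abs(a-b)[y0:y1,x0:x1].mean().round(2))
r.job_done();print(r.read_time())
E
```

```text
[186.33289236 191.00926826]
[188.85724442 191.80632924]
plane 4.24
tin 4.23
mallet 4.35
the job is handed in; nothing more can be done
the job is handed in; nothing more can be done
```

The job is done and handed in. The last time I read, just before hand-in, was 31 s of the 72 s allowed.

- **Wheel:** I pushed it with the closed fingers until it stopped hard. A second push, stopped at an 18 N force change, moved it less than 0.1 mm. In the last pictures it was still home.
- **Linchpin:** I gripped it at 28 N and located the axle's end and both sides with light touches of the shank, each stopped at a 4 N change. It entered the hole on the first try. The head met the axle where the grip height predicted, and I stopped pressing at a 7 N change.
- **Ring:** I pushed it down round the axle's end with about 5.5 N at most in the readings taken along the way. The force fell to zero just past the snap point.

**Last checks:**
- The side view shows the head on the axle and the ring closed under the pin's point. The top view fits a ring hanging straight down.
- The plane, tin and mallet areas look the same before and after, with only even image noise between the two pictures.

**Disagreements:**
- **Top camera:** it read about 4 mm off at the block compared with where the gripper actually closed on the pin. I placed the pin by touch instead.
- **Side touches:** the two touches on the axle came out 33 mm apart instead of 35 mm, and I used their midpoint.

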